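# Hold the tea strainer over the guest's cup

### The job

The guest's cup is the one of the three that stands on the round saucer; the other two stand on square coasters. Pick up the tea strainer by its handle, carry it over the low bamboo screen without touching the screen, and hold it level and centred about a centimetre above the rim of the guest's cup, touching no cup, ready for tea to be poured through it. Finish while still holding it there, and leave everything else where it stands.

Things in the scene. Friction and masses are not known exactly. Their poses are not given: they have to be found in the camera images.
- strainer_grip (a point): Grip point on the loose tea strainer's straight wooden handle (level bar 74 x 12 x 14 mm high), half-way up it, 82 mm above the table at the start. x points outwards along the handle, away from the bowl; z up. The bar runs from 30 mm inside this point to 44 mm outside it. The bowl's axis lies 80 mm back along -x, its underside 60 mm below. About 70 g.
- strainer_foot (a point): Centre of the flat underside of the strainer's round steel bowl (42 mm wide at the foot, 68 mm at its rim, 22 mm high); same axes as strainer_grip. A thin stem rises from the bowl's rim to the handle. It stands upright on its rest at the start.
- rest: Fixed round grey rest, 92 mm in diameter and 10 mm high, on which the strainer stands; origin at the centre of its underside, on the tray, which lies 12 mm above the table.
- screen: Fixed low bamboo screen standing between the strainer and the cups: 280 mm long along its x, 12 mm thick along its y, 83 mm high (its top is 95 mm above the table), with two feet 50 mm wide in y. Origin at the centre of its underside.
- saucer: Fixed round dark wood saucer, 96 mm in diameter and 6 mm thick, under the guest's cup; origin at the centre of its underside.
- coaster_1: Fixed square dark wood coaster, 80 x 80 x 6 mm, under one of the other cups; origin at the centre of its underside.
- coaster_2: As coaster_1, under the remaining cup.
- cup_a: One of three identical loose celadon cups, 76 mm in diameter at the rim, 55 mm high, 110 g, upright on the saucer or a coaster; which stands on which changes. Origin at the centre of its underside, 18 mm above the table.
- cup_a_rim (a point): Centre of the mouth of cup_a, level with its rim (73 mm above the table); z up.
- cup_b: One of three identical loose celadon cups, 76 mm in diameter at the rim, 55 mm high, 110 g, upright on the saucer or a coaster; which stands on which changes. Origin at the centre of its underside, 18 mm above the table.
- cup_b_rim (a point): Centre of the mouth of cup_b, level with its rim (73 mm above the table); z up.
- cup_c: One of three identical loose celadon cups, 76 mm in diameter at the rim, 55 mm high, 110 g, upright on the saucer or a coaster; which stands on which changes. Origin at the centre of its underside, 18 mm above the table.
- cup_c_rim (a point): Centre of the mouth of cup_c, level with its rim (73 mm above the table); z up.
- tea_pet: Loose clay tea pet, a squat figure 54 mm wide and 46 mm high; a bystander on the tray. Origin at the centre of its underside.
- jar: Loose glass jar with a cork, 56 mm in diameter, 81 mm high; a bystander on the tray. Origin at the centre of its underside.
- tong: Loose bamboo tong lying flat along its x, 150 x 30 x 8 mm; a bystander on the tray. Origin at the centre of its underside.
- scoop: Loose wooden tea scoop lying flat along its x, 130 x 26 x 10 mm; a bystander on the tray. Origin at the centre of its underside.
- canister: Loose canister, 60 mm in diameter, 85 mm high; a bystander on the tray. Origin at the centre of its underside.
- waste_bowl: Loose small white bowl, 72 mm in diameter, 38 mm high; a bystander on the tray. Origin at the centre of its underside.

How it is judged:
On the way, in this order (a step that is already met when the one before it is completed fails the run):
1. the strainer is held by the gripper, at least 30 mm above its rest (z of strainer_foot in the frame of rest above 0.04 m and contact force between strainer and the fingers above 0.5 N), for 0.1 s.
2. the strainer's bowl passes over the screen, above its top (z of strainer_foot in the frame of screen above 0.083 m and x of strainer_foot in the frame of screen between -0.16 and 0.16 m and y of strainer_foot in the frame of screen between -0.035 and 0.035 m), for 0.02 s.
At the end, for the whole second after the job is handed in: The gripper holds the strainer still, level within 8 degrees, the underside of its bowl 3 to 20 mm above the rim of the cup that stands on the round saucer and centred on that cup within 10 mm, touching no cup (((horizontal distance between saucer and cup_a below 0.03 m and horizontal distance between strainer_foot and cup_a_rim below 0.01 m and z of strainer_foot in the frame of cup_a_rim between 0.003 and 0.02 m) or (horizontal distance between saucer and cup_b below 0.03 m and horizontal distance between strainer_foot and cup_b_rim below 0.01 m and z of strainer_foot in the frame of cup_b_rim between 0.003 and 0.02 m) or (horizontal distance between saucer and cup_c below 0.03 m and horizontal distance between strainer_foot and cup_c_rim below 0.01 m and z of strainer_foot in the frame of cup_c_rim between 0.003 and 0.02 m)) and angle between strainer_foot's own z axis and vertical below 0.14 rad and contact force between strainer and the fingers above 0.5 N and linear speed of strainer below 0.02 m/s and contact force between strainer and cup_a below 0.05 N and contact force between strainer and cup_b below 0.05 N and contact force between strainer and cup_c below 0.05 N); the arm keeps its last pose, push and grip.
It fails at once if the screen is touched (over 1 N) (contact force between screen and anything else above 1 N).
It fails at once if the strainer touches a cup (over 0.3 N) (contact force between strainer and cup_a above 0.3 N or contact force between strainer and cup_b above 0.3 N or contact force between strainer and cup_c above 0.3 N).
It fails at once if a cup is moved by more than 10 mm or tipped (distance of any of cup_a, cup_b, cup_c from where it was at the start of the episode above 0.01 m or angle between any of cup_a, cup_b, cup_c's own z axis and vertical above 0.3 rad).
It fails at once if a bystander (tea pet, glass jar, tong, scoop, canister, small bowl) is moved by more than 20 mm (distance of any of tea_pet, jar, tong, scoop, canister, waste_bowl from where it was at the start of the episode above 0.02 m).
It also fails if it takes over 48 s, if anything falls off the work surface, if the arm or the gripper's body presses on something with over 40 N, if the wrist force passes 120 N, or if a joint passes its speed limit or range.

### The arm

A 6-joint arm with a two-finger parallel gripper is mounted at the origin on the work surface. World frame = base frame: x ahead of the robot, y to its left, z up, the work surface at z = 0. Lengths are in m, angles in rad, forces in N, time in s.
With the tool pointing down it reaches from about 0.375 to 0.9 m from the base axis. Payload 3.1 kg.
Tool frame: the origin (TCP) lies on the centre line of the jaws, within the pads' length; the fingertips stand 17 mm ahead of it and the grasp point (between the pads) lies 2 mm behind it; y points along the fingers, z is the direction in which the jaws open and shut, and the axes are right-handed (so a half turn about y gives the same grasp; the last joint's range is limited). The gripper opens to 85 mm and grips with 20 to 120 N. Pads are 22 mm wide; open, the fingers measure 114 mm over their backs; the gripper's body (76 mm by 85 mm) begins 54 mm behind the grasp point. The pads swing forward as they close: fully open they stand 13 mm farther back than shut.
Start: joints at [-1.458, 0.527, 1.433, -0, 1.181, -0.178], TCP at [0.18, -0.599, 0.248] pointing down, gripper open.
Joint ranges: [-3.08, 3.08], [-0.75, 2.2], [0.22, 2.44], [-1.43, 4.57], [0, 2.65], [-2.85, 2.85]. Speed limits (rad/s): [2.79, 2.79, 3.14, 3.14, 3.14, 3.14].

### API

Orientations are given as a unit quaternion [x, y, z, w].
In Python, from station import manip gives the robot as it stands.
- The arm moves only by the shell command python3 -m handwheel 'ROWS' [FORCE]. ROWS is JSON, one flat list of numbers, 7 for each row, row after row: the shift along the tool's x, y, z in cm, then the turn, a rotation vector about the tool's x, y, z in rad, then the finger opening in cm, from 0 to 8.54. A call has 1 to 10 rows; each row is the pose to reach, as a shift and turn from the pose commanded when the call began, along the tool's axes at that moment; what a row does not reach only later rows make up. A row lasts 1/12 s, in which the tool goes at most 41.7 mm and 7.16 degrees, less where a joint would pass 70% of its speed; a pose out of reach is approached as far as the arm can. A call with a gripper value outside its range is refused whole. The fingers move at their own pace and stop on an object; FORCE is the grip in N (left out, the last holds). Time passes only in rows, so rows that repeat a pose let the fingers close. It gives the time, the measured TCP pose, the force and the opening at its end, in the units of the state.
- manip.sense(): the state, without advancing time (a new reading comes with each control period).
- manip.snapshot(name): name is "side" or "top" or "wrist"; returns a dict with "frame" (400x640x3 uint8, red, green, blue), "depth" (400x640 float32, m along the optical axis (not along the pixel's ray), 0 where there is no reading), "camera_matrix" (3x3 intrinsics, pixels), "rvec" (rotation vector, rad) and "tvec" (3), from world to camera coordinates, as OpenCV has them. Camera axes: x right, y down, z forward; pixel columns grow to the right and rows downward; lengths in m; the calibration is good to about 2 mm. A picture is of the moment at which its call begins.
- manip.sign_off(): hands the job in, once; it reports no verdict.
The state is a dict: "t": time; "q": joint angles; "qd": joint speeds; "tau": joint torques, N m; "tcp_pos": TCP position; "tool_rot": TCP orientation; "force": force on the tool from outside, world axes, zero at the start; "ft_torque": the same for the moment, N m; "finger_gap": opening from 0.0 (shut) to 1.0 (fully open).
Only numpy, scipy, OpenCV 4.12 (cv2) and the standard library are available. Lean on these libraries where they do the work, as an engineer would, in place of code of your own. Each camera call takes 0.05 s, during which the arm holds its last target.

## Working session

There is one attempt and no reset: what is moved stays moved. The work goes in short steps, Python scripts to look and compute and a shell command to move; the robot and the scene stay as the last step left them, time stands still between calls to the robot, and variables do not carry over. Pictures are saved under pics/ and viewed, and the job is handed in when it is done.

```bash
mkdir -p pics; ls; cat > h.py <<'E'
import numpy as np, cv2, pickle
from station import manip
def snap(n,tag):
    s=manip.snapshot(n); pickle.dump(s,open(f'pics/{tag}.pkl','wb'))
    cv2.imwrite(f'pics/{tag}.png',s['frame'][:,:,::-1]); return s
def load(tag): return pickle.load(open(f'pics/{tag}.pkl','rb'))
def ray(s,u,v):
    R=cv2.Rodrigues(np.array(s['rvec'],float))[0]; t=np.array(s['tvec'],float).ravel()
    K=np.array(s['camera_matrix']); d=R.T@np.linalg.inv(K)@np.array([u,v,1.]); return -R.T@t,d
def onz(s,u,v,z):
    c,d=ray(s,u,v); return c+d*(z-c[2])/d[2]
def cloud(s):
    R=cv2.Rodrigues(np.array(s['rvec'],float))[0]; t=np.array(s['tvec'],float).ravel()
    K=np.array(s['camera_matrix']); z=s['depth']; v,u=np.mgrid[:z.shape[0],:z.shape[1]]
    p=np.stack([(u-K[0,2])/K[0,0]*z,(v-K[1,2])/K[1,1]*z,z],-1)
    w=(p-t)@R; w[z==0]=np.nan; return w
def proj(s,p): return cv2.projectPoints(np.array(p,float).reshape(-1,3),np.array(s['rvec'],float),np.array(s['tvec'],float),np.array(s['camera_matrix'],float),None)[0].reshape(-1,2)
E
python3 - <<'E'
from h import *
for n in ['side','top','wrist']:
    s=snap(n,n+'0'); c,_=ray(s,320,200); print(n,c.round(3),np.array(s['camera_matrix']).round(1).tolist())
print(manip.sense())
E
```

```text
pics
side [-0.337  0.66   0.923] [[513.3, 0.0, 315.7], [0.0, 513.3, 193.7], [0.0, 0.0, 1.0]]
top [ 0.388 -0.032  1.211] [[496.7, 0.0, 325.1], [0.0, 496.7, 197.9], [0.0, 0.0, 1.0]]
wrist [ 0.257 -0.576  0.372] [[307.5, 0.0, 322.6], [0.0, 307.5, 199.9], [0.0, 0.0, 1.0]]
{'t': 0.15, 'q': array([-1.45747611e+00,  5.28263779e-01,  1.43361682e+00, -1.18283932e-06,
        1.18142643e+00, -1.78495803e-01]), 'qd': array([ 3.35659541e-05, -7.31661024e-04, -2.90325798e-03, -8.65505906e-04,
       -7.93415082e-04, -7.83848982e-05]), 'tau': array([ 3.57568251e-04, -4.42746556e+01, -1.78275687e+01, -2.41028147e-04,
        5.62747053e-03, -2.28057573e-06]), 'tcp_pos': array([ 0.17977681, -0.59803103,  0.24754874]), 'tool_rot': array([-0.10278761,  0.70019881, -0.69898718,  0.10282634]), 'force': array([ 0.11505668, -0.09883635, -0.02025655]), 'ft_torque': array([ 0.02285496, -0.03390178,  0.02646569]), 'finger_gap': 0.9986738188731465}
```

View pics/top0.png

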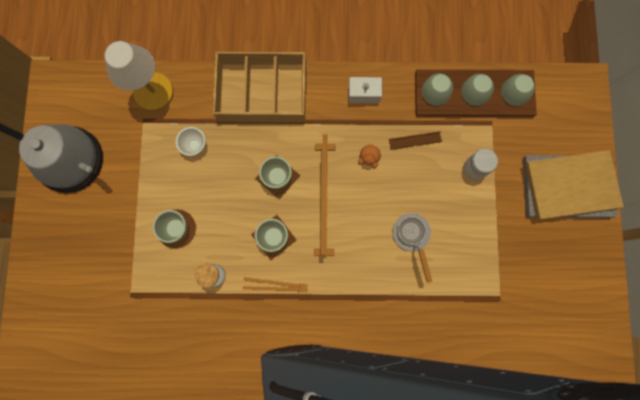

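View pics/side0.png

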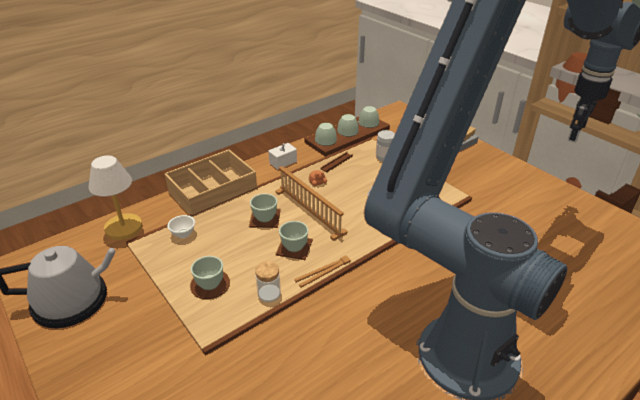

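View pics/wrist0.png

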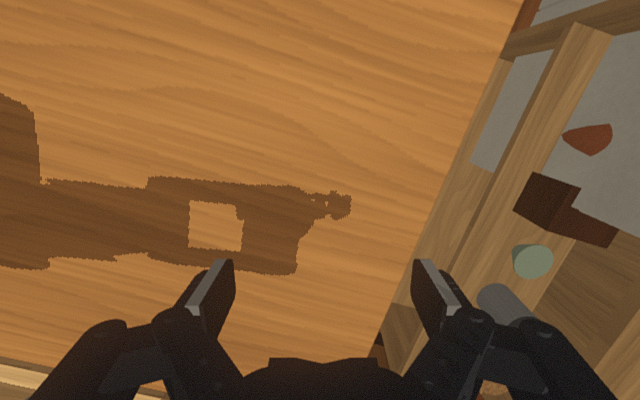

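The top view shows the strainer on its grey rest at (411,232) with its handle running to (428,280). The screen runs vertically at x≈324. Two cups, at (275,173) and (271,236), stand on diamond-turned square coasters. The third cup, at (171,227), stands on a round saucer, which the side view confirms at (208,290). The wrist view shows only bare table.

```bash
python3 - <<'E'
from h import *
s=load('top0')
f=s['frame'][:,:,::-1]
a=cv2.resize(f[190:300,130:240],None,fx=5,fy=5,interpolation=cv2.INTER_CUBIC)[:550,:400]
b=cv2.resize(f[200:300,380:450],None,fx=5.5,fy=5.5,interpolation=cv2.INTER_CUBIC)
a=cv2.resize(f[190:290,130:210],None,fx=5,fy=5,interpolation=cv2.INTER_CUBIC)
b=b[:500]
cv2.imwrite('pics/z0.png',np.hstack([a,b]))
w=cloud(s)
def st(n,u0,u1,v0,v1,z0,z1):
    p=w[v0:v1,u0:u1].reshape(-1,3); m=(p[:,2]>z0)&(p[:,2]<z1); p=p[m]
    print(n,m.sum(),p.min(0).round(3),p.max(0).round(3),np.median(p,0).round(4)); return p
st('table',330,400,300,330,-1,1); st('tray',340,380,180,260,-.1,.1)
p=st('handle',405,440,240,285,.08,.12)
p=st('strainer+rest',390,440,205,285,.018,.12)
p=st('cup',150,195,205,250,.065,.09)
p=st('cupb',255,295,215,255,.065,.09)
p=st('cupc',255,295,150,195,.065,.09)
p=st('screen',310,340,130,265,.08,.12)
p=st('jar',190,230,260,292,.08,.15)
E
```

```text
table 2091 [ 0.274 -0.202 -0.01 ] [ 0.343 -0.036  0.007] [ 0.3082 -0.1179 -0.0018]
tray 3190 [ 0.439 -0.155  0.002] [ 0.634 -0.059  0.018] [ 0.5347 -0.1057  0.0104]
handle 183 [ 0.388 -0.262  0.08 ] [ 0.46  -0.236  0.093] [ 0.4237 -0.2486  0.0869]
strainer+rest 1266 [ 0.388 -0.276  0.018] [ 0.55  -0.186  0.093] [ 0.499  -0.2364  0.0256]
cup 213 [0.474 0.299 0.065] [0.546 0.375 0.077] [0.5111 0.3444 0.0706]
cupb 195 [0.455 0.064 0.065] [0.527 0.138 0.078] [0.4918 0.1064 0.0708]
cupc 182 [0.602 0.058 0.065] [0.677 0.131 0.077] [0.6478 0.0966 0.0705]
screen 627 [ 0.446 -0.027  0.082] [ 0.725 -0.015  0.101] [ 0.5874 -0.0213  0.0935]
jar 477 [0.373 0.213 0.08 ] [0.424 0.267 0.098] [0.3976 0.2395 0.091 ]
```

View pics/z0.png

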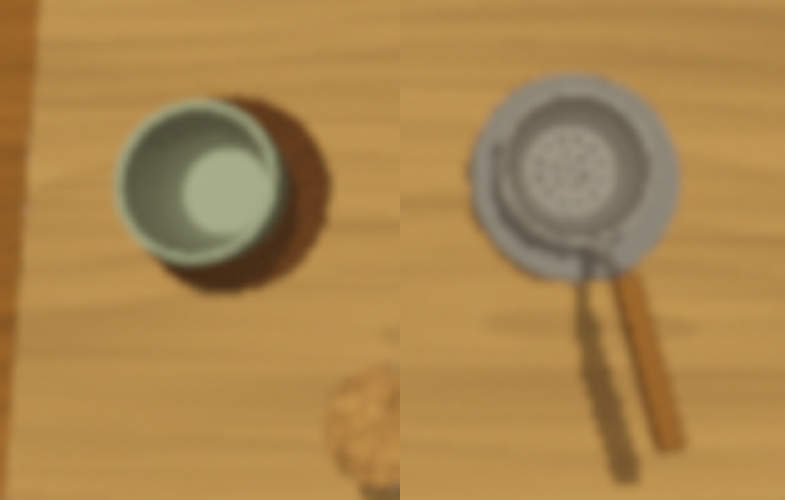

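```bash
python3 - <<'E'
from h import *
from scipy.spatial.transform import Rotation as Ro
s=load('top0'); f=s['frame']; hsv=cv2.cvtColor(f,cv2.COLOR_RGB2HSV)
# handle pixels: depth height mask
w=cloud(s)
m=np.zeros(f.shape[:2],bool); m[245:290,405:440]=True
m&=(w[:,:,2]>.07)
v,u=np.nonzero(m); p=np.array([onz(s,a,b,.089) for a,b in zip(u,v)])[:,:2]
(c,(L,W),ang)=cv2.minAreaRect(p.astype(np.float32)*1000)
_,_,vt=np.linalg.svd(p-p.mean(0)); d=vt[0]*np.sign(-vt[0][0]); t=(p-p.mean(0))@d
print('handle n',len(p),'mean',p.mean(0).round(4),'dir',d.round(3),'ang',np.degrees(np.arctan2(d[1],d[0])),'extent',t.min(),t.max(),'rect',c,L,W)
out=p.mean(0)+d*t.max(); print('outer end',out,'grip',out-d*.044)
# cups: green mask
g=(hsv[:,:,0]>38)&(hsv[:,:,0]<95)&(hsv[:,:,1]>35)
for n,(u0,u1,v0,v1) in {'guest':(145,200,200,255),'b':(245,300,210,260),'c':(250,300,145,200)}.items():
    mm=np.zeros_like(g,dtype=np.uint8); mm[v0:v1,u0:u1]=g[v0:v1,u0:u1]
    cs,_=cv2.findContours(mm,0,1); k=max(cs,key=cv2.contourArea)
    q=np.array([onz(s,a,b,.073) for a,b in cv2.convexHull(k)[:,0]])
    print(n,cv2.minEnclosingCircle((q[:,:2]*1000).astype(np.float32)))
R=Ro.from_quat(manip.sense()['tool_rot']).as_matrix(); print(R.round(3))
s=load('side0'); f=s['frame']; hsv=cv2.cvtColor(f,cv2.COLOR_RGB2HSV)
g=((hsv[:,:,0]>38)&(hsv[:,:,0]<95)&(hsv[:,:,1]>35)).astype(np.uint8); g[:,:185]=0;g[:250]=0;g[:,230:]=0
cs,_=cv2.findContours(g,0,1);k=max(cs,key=cv2.contourArea);print('side cup bbox',cv2.boundingRect(k))
w=cloud(s); p=w[250:300,185:230].reshape(-1,3); p=p[(p[:,2]>.066)&(p[:,2]<.09)]; print(len(p),p.min(0),p.max(0),(p.min(0)+p.max(0))/2)
p=p[p[:,2]>.07]; print(np.percentile(p[:,2],[50,90]))
E
```

```text
handle n 201 mean [ 0.4241 -0.2476] dir [-0.97  -0.241] ang -166.03979666579636 extent -0.039324318736799785 0.03758591123286443 rect (424.9731750488281, -247.49508666992188) 76.89442443847656 13.338396072387695
outer end [ 0.38763783 -0.25671186] grip [ 0.43033822 -0.24609695]Traceback (most recent call last):
  File "<stdin>", line 17, in <module>
ValueError: max() iterable argument is empty
```

```bash
python3 - <<'E'
from h import *
from scipy.spatial.transform import Rotation as Ro
def hull(s,u0,u1,v0,v1,z,r):
    f=s['frame']; hsv=cv2.cvtColor(f,cv2.COLOR_RGB2HSV)
    mm=np.zeros(f.shape[:2],np.uint8); g=(f[:,:,1].astype(int)>=f[:,:,0]+3)
    mm[v0:v1,u0:u1]=g[v0:v1,u0:u1]
    cs,_=cv2.findContours(mm,0,1); k=max(cs,key=cv2.contourArea); print('bbox',cv2.boundingRect(k))
    return np.array([onz(s,a,b,z) for a,b in cv2.convexHull(k)[:,0]])
s=load('top0'); print(s['frame'][227,152:158],s['frame'][227,171])
for n,(u0,u1,v0,v1) in {'guest':(145,200,200,255),'b':(245,300,210,260),'c':(250,300,145,200)}.items():
    q=hull(s,u0,u1,v0,v1,.073,0)
    A=np.c_[2*q[:,:2],np.ones(len(q))]; x=np.linalg.lstsq(A,(q[:,:2]**2).sum(1),rcond=None)[0]
    print(n,cv2.minEnclosingCircle((q[:,:2]*1000).astype(np.float32)),x[:2],np.sqrt(x[2]+x[0]**2+x[1]**2))
R=Ro.from_quat(manip.sense()['tool_rot']).as_matrix(); print(R.round(3))
s=load('side0'); w=cloud(s); p=w[250:300,185:230].reshape(-1,3); p=p[(p[:,2]>.066)&(p[:,2]<.09)]; print(len(p),p.min(0),p.max(0),(p.min(0)+p.max(0))/2)
hull(s,185,232,250,305,.073,0)
E
```

```text
[[175 148  97]
 [158 150 109]
 [130 132  99]
 [100 101  75]
 [ 91  91  68]
 [ 92  93  68]] [167 173 138]
bbox (159, 214, 27, 28)
guest ((505.107421875, 331.7124328613281), 34.45869064331055) [0.50332841 0.33017748] 0.03043510907494351
bbox (258, 227, 29, 24)
b ((483.81536865234375, 98.04200744628906), 33.58507537841797) [0.48095827 0.09723366] 0.028586845774114755
bbox (261, 167, 29, 21)
c ((630.3325805664062, 94.90018463134766), 33.471351623535156) [0.62608864 0.09467403] 0.028580261136114695
[[-0.958 -0.     0.288]
 [-0.288  0.002 -0.958]
 [-0.    -1.    -0.002]]
236 [0.46902474 0.30032298 0.06603067] [0.54813952 0.37551411 0.07598063] [0.50858213 0.33791854 0.07100565]
bbox (191, 257, 32, 32)
```

```bash
python3 -m handwheel '[-2,0,-1.5,0,0.01,0,8.5, -5,0.3,-4,0,0.02,0,8.5, -8,0.6,-6.2,0,0.03,0,8.5, -11,0.9,-8.5,0,0.04,0,8.5, -14,1.2,-10.8,0,0.048,0,8.5, -17,1.5,-13.2,0,0.048,0,8.5, -20,1.8,-15.5,0,0.048,0,8.5, -23,2.1,-17.8,0,0.048,0,8.5, -25,2.3,-19.4,0,0.048,0,8.5, -26,2.3,-20.1,0,0.048,0,8.5]'
python3 - <<'E'
from h import *
s=manip.sense(); print(s['tcp_pos'],s['t'],s['force'])
snap('wrist','w1')
E
```

```text
t: 0.98
tcp_pos: [0.3717, -0.3275, 0.2247]
tool_rot: [-0.087, 0.703, -0.701, 0.087]
force: [-0.1, 0.7, -0.9]
finger_gap: 0.993
[ 0.3717315  -0.32753523  0.22473045] 0.9833 [-0.14354908  0.71035774 -0.86105758]
```

View pics/w1.png

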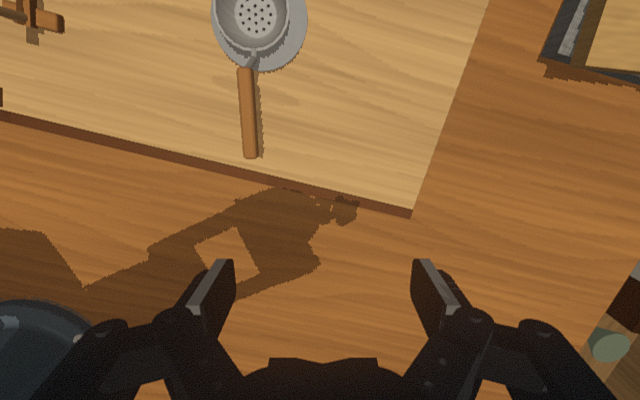

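The wrist view shows the strainer bowl at (255,18) and the wooden handle from (246,68) to (251,157), so the jaws still need to move up and left. I'll triangulate the handle against the top view.

```bash
cat >> h.py <<'E'
def tri(s1,p1,s2,p2):
    def P(s): return np.array(s['camera_matrix'],float)@np.c_[cv2.Rodrigues(np.array(s['rvec'],float))[0],np.array(s['tvec'],float).ravel()]
    X=cv2.triangulatePoints(P(s1),P(s2),np.array(p1,float).reshape(2,1),np.array(p2,float).reshape(2,1)); return (X[:3]/X[3]).ravel()
def hmask(s,u0,u1,v0,v1):
    w=cloud(s); m=np.zeros(w.shape[:2],np.uint8); m[v0:v1,u0:u1]=(w[v0:v1,u0:u1,2]>.072)
    f=s['frame'].astype(int); m&=((f[:,:,0]-f[:,:,2])>40).astype(np.uint8); 
    n,l,st,c=cv2.connectedComponentsWithStats(m); m=(l==1+np.argmax(st[1:,4])).astype(np.uint8); return m
def ends(m,flip=False):
    v,u=np.nonzero(m); p=np.c_[u,v].astype(float); c=p.mean(0); d=np.linalg.svd(p-c)[2][0]; d*=np.sign(d[1]); t=(p-c)@d
    return c,c+d*t.min(),c+d*t.max()
E
python3 - <<'E'
from h import *
a=load('top0'); b=load('w1')
A=ends(hmask(a,405,440,240,290)); B=ends(hmask(b,220,280,60,170))
print(A,B)
X=[tri(a,p,b,q) for p,q in zip(A,B)]
for x in X: print(x.round(4))
d=X[2]-X[1]; print(np.linalg.norm(d),np.degrees(np.arctan2(d[1],d[0])))
# wrist only on plane .089
Y=[onz(b,*q,.087) for q in B]; print(np.round(Y,4)); d=Y[2]-Y[1]; print(np.linalg.norm(d),np.degrees(np.arctan2(d[1],d[0])))
s=manip.sense(); print(s['tcp_pos'])
E
```

```text
(array([424.95454545, 265.12121212]), array([420.59616419, 248.8404065 ]), array([429.32531995, 281.44831284])) (array([247.42416107, 111.77114094]), array([243.93006658,  65.70192624]), array([250.94792043, 158.23148331]))
[ 0.4235 -0.2496  0.0803]
[ 0.4595 -0.2407  0.0793]
[ 0.3869 -0.2586  0.0815]
0.07487931953351964 -166.19287397282284
[[ 0.4237 -0.2512  0.087 ]
 [ 0.4575 -0.2426  0.087 ]
 [ 0.3863 -0.2606  0.087 ]]
0.0734129859229443 -165.81147100984523
[ 0.37237406 -0.32757413  0.22502937]
```

```bash
python3 -m handwheel '[-2,0,-1.6,0,0,0,8.5, -4,0.5,-3.2,0,0,0,8.5, -6,2,-5,0,0,0,8.5, -7.3,4,-6.1,0,0,0,8.5, -7.6,6,-6.3,0,0,0,8.5, -7.6,8,-6.3,0,0,0,8.5, -7.6,8,-6.3,0,0,0,8.5]'
python3 - <<'E'
from h import *
from scipy.spatial.transform import Rotation as Ro
snap('wrist','w2')
s=manip.sense(); print(s['tcp_pos'],s['t'],Ro.from_quat(s['tool_rot']).as_matrix().round(3))
E
```

```text
t: 1.62
tcp_pos: [0.4281, -0.2515, 0.1425]
tool_rot: [-0.087, 0.703, -0.7, 0.084]
force: [-0.7, 0.7, -0.1]
finger_gap: 0.998
[ 0.42865487 -0.25226595  0.14393203] 1.6667 [[-0.971 -0.003  0.241]
 [-0.241  0.002 -0.971]
 [ 0.002 -1.    -0.003]]
```

View pics/w2.png

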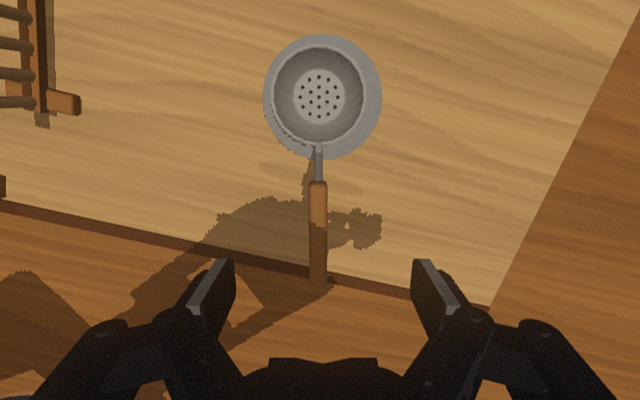

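The handle now runs vertically at x≈318, from y=182 to 283, midway between the jaws (about 323). The bowl centre is at (318,97).

```bash
python3 - <<'E'
from h import *
a=load('top0'); b=load('w2')
A=ends(hmask(a,405,440,240,290)); m=hmask(b,290,345,175,300); B=ends(m); print(B)
for p,q in zip(A,B): print(tri(a,p,b,q).round(4), onz(b,*q,.087).round(4))
# bowl rim z .044
print('bowl', onz(b,318.5,96,.044).round(4), onz(b,319,97,.024).round(4))
w=cloud(b); print(w[190:270,316:321,2].mean().round(4), w[90:105,310:328,2].mean())
E
```

```text
(array([317.3597719 , 232.49559357]), array([317.00074562, 179.03357269]), array([317.71936608, 286.04217784]))
[ 0.4237 -0.2493  0.0827] [ 0.4254 -0.2494  0.087 ]
[ 0.4598 -0.24    0.0854] [ 0.4597 -0.2409  0.087 ]
[ 0.3875 -0.2574  0.088 ] [ 0.3866 -0.2591  0.087 ]
bowl [ 0.506  -0.2298  0.044 ] [ 0.5053 -0.23    0.024 ]
nan nan
```

```bash
python3 -m handwheel '[0,1.5,0,0,0,0,8.5, 0,3,-0.1,0,0,0,8.5, 0,4.5,-0.1,0,0,0,8.5, 0,4.5,-0.1,0,0,0,8.5, 0,4.5,-0.1,0,0,0,8.5]' 
python3 - <<'E'
from h import *
snap('wrist','w3')
s=manip.sense(); print(s['tcp_pos'],s['t'])
E
```

```text
t: 2.08
tcp_pos: [0.4294, -0.2521, 0.1009]
tool_rot: [0.085, -0.702, 0.702, -0.086]
force: [-0.4, -1.0, 0.3]
finger_gap: 0.998
[ 0.42977482 -0.25217511  0.10136128] 2.1333
```

View pics/w3.png

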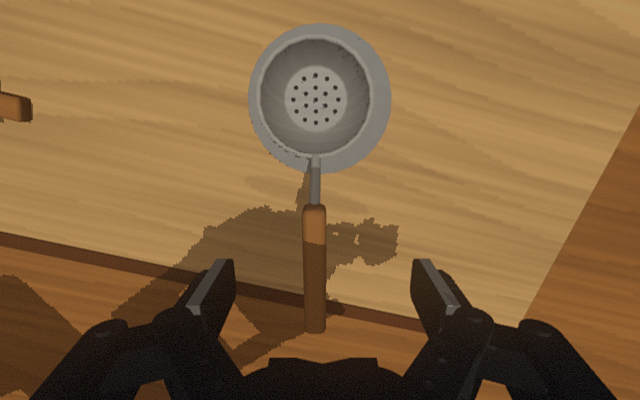

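The handle at x=314 sits about 4 mm left of the jaw centre (323). I'll shift z by -0.35 cm, go down 2 cm and close.

```bash
python3 -m handwheel '[-0.1,0.8,-0.35,0,0,0,8.5, -0.1,1.5,-0.35,0,0,0,8.5, -0.1,2.0,-0.35,0,0,0,8.5, -0.1,2.0,-0.35,0,0,0,8.5, -0.1,2.0,-0.35,0,0,0,5, -0.1,2.0,-0.35,0,0,0,3, -0.1,2.0,-0.35,0,0,0,2, -0.1,2.0,-0.35,0,0,0,1.5, -0.1,2.0,-0.35,0,0,0,1, -0.1,2.0,-0.35,0,0,0,0.5]' 60
python3 -m handwheel '[0,0,0,0,0,0,0, 0,0,0,0,0,0,0, 0,0,0,0,0,0,0, 0,0,0,0,0,0,0]' 60
python3 - <<'E'
from h import *
snap('wrist','w4')
s=manip.sense(); print(s['tcp_pos'],s['t'],s['finger_gap'],s['force'])
E
```

```text
t: 2.97
tcp_pos: [0.4295, -0.2472, 0.0805]
tool_rot: [0.086, -0.702, 0.702, -0.086]
force: [-0.2, -0.7, -0.5]
finger_gap: 0.138
t: 3.3
tcp_pos: [0.4295, -0.2473, 0.0804]
tool_rot: [0.086, -0.702, 0.702, -0.086]
force: [-0.8, 0.1, 1.9]
finger_gap: 0.13
[ 0.42947621 -0.24725188  0.08042755] 3.35 0.12709308867468805 [-0.96671007 -0.03971192  1.94755445]
```

View pics/w4.png

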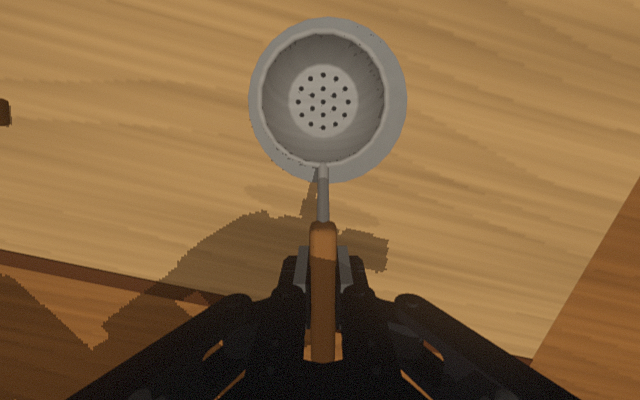

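The jaws have closed on the handle: the gap is about 11 mm, the handle is centred at (322,290) and the bowl is at (322,100). Next I lift slowly.

```bash
python3 -m handwheel '[0,-0.3,0,0,0,0,0, 0,-0.8,0,0,0,0,0, 0,-1.6,0,0,0,0,0, 0,-2.8,0,0,0,0,0, 0,-4.2,0,0,0,0,0, 0,-6,0,0,0,0,0, 0,-8,0,0,0,0,0, 0,-10,0,0,0,0,0, 0,-12,0,0,0,0,0, 0,-13,0,0,0,0,0]' 70
python3 -m handwheel '[0,0,0,0,0,0,0, 0,0,0,0,0,0,0]'
python3 - <<'E'
from h import *
from scipy.spatial.transform import Rotation as Ro
snap('wrist','w5');snap('top','t5')
s=manip.sense(); print(s['tcp_pos'],s['t'],s['finger_gap'],s['force'],Ro.from_quat(s['tool_rot']).as_matrix().round(3))
E
```

```text
t: 4.18
tcp_pos: [0.4301, -0.2476, 0.2132]
tool_rot: [0.085, -0.701, 0.703, -0.087]
force: [0.6, 0.1, -1.0]
finger_gap: 0.126
t: 4.35
tcp_pos: [0.4295, -0.2471, 0.2111]
tool_rot: [0.086, -0.701, 0.702, -0.086]
force: [-0.4, 0.1, -0.3]
finger_gap: 0.125
[ 0.42882568 -0.24657875  0.2097429 ] 4.45 0.12212488393538395 [-0.36110811  0.06384528 -1.34417074] [[-0.97  -0.001  0.241]
 [-0.241  0.001 -0.97 ]
 [ 0.001 -1.    -0.001]]
```

View pics/w5.png

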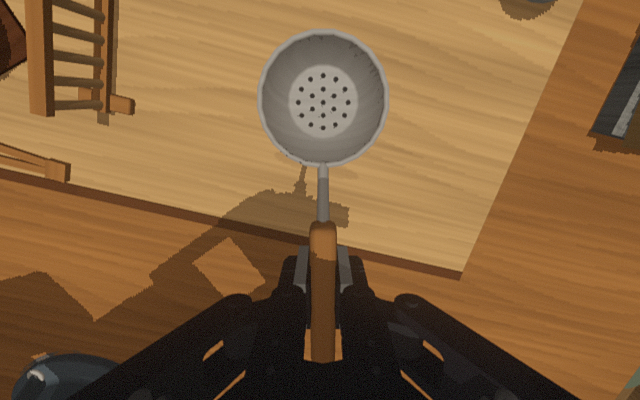

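View pics/t5.png

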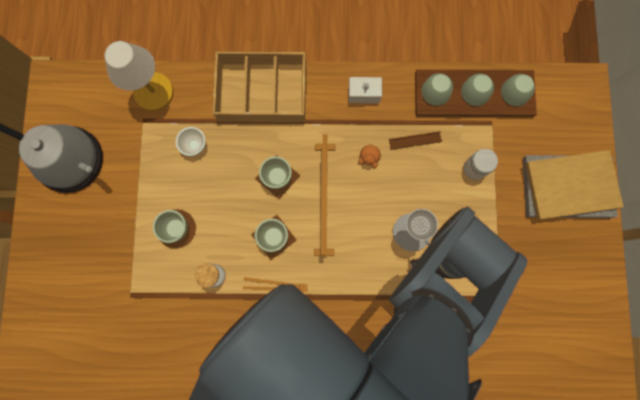

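The wrist view shows the foot's hole pattern still at (323,101), as before the lift, so the strainer is level and has not slipped. The top view shows it clear of the rest and nothing else moved. I'll carry it along +y with the foot at about 0.15 m, 55 mm above the screen top.

```bash
python3 -m handwheel '[-0.2,0,-0.8,0,0,0,0, -0.5,0,-1.9,0,0,0,0, -1,0,-3.9,0,0,0,0, -1.6,0,-6.3,0,0,0,0, -2.2,0,-8.7,0,0,0,0, -2.8,0,-11.2,0,0,0,0, -3.4,0,-13.6,0,0,0,0, -4,0,-16,0,0,0,0, -4.6,0,-18.4,0,0,0,0, -5.1,0,-20.4,0,0,0,0]'
python3 -m handwheel '[-0.2,0,-0.8,0,0,0,0, -0.5,0,-1.9,0,0,0,0, -1,0,-3.9,0,0,0,0, -1.6,0,-6.3,0,0,0,0, -2.2,0,-8.7,0,0,0,0, -2.8,0,-11.2,0,0,0,0, -3.4,0,-13.6,0,0,0,0, -4,0,-16,0,0,0,0, -4.6,0,-18.4,0,0,0,0, -5.1,0,-20.4,0,0,0,0]'
python3 - <<'E'
from h import *
from scipy.spatial.transform import Rotation as Ro
s=manip.sense(); print(s['tcp_pos'],s['q'].round(2),s['finger_gap'],s['force'],Ro.from_quat(s['tool_rot']).as_matrix().round(3))
E
```

```text
t: 5.28
tcp_pos: [0.4281, -0.0341, 0.2096]
tool_rot: [-0.087, 0.702, -0.701, 0.085]
force: [0.2, 0.4, -0.7]
finger_gap: 0.125
t: 6.12
tcp_pos: [0.4293, 0.1749, 0.2099]
tool_rot: [-0.087, 0.702, -0.702, 0.086]
force: [0.1, 0.2, -1.5]
finger_gap: 0.121
[0.42925639 0.17487989 0.2098642 ] [0.14 0.37 1.87 0.   0.9  1.47] 0.12135204912966482 [ 0.14320471  0.16086311 -1.50360101] [[-0.97  -0.001  0.242]
 [-0.242 -0.    -0.97 ]
 [ 0.001 -1.    -0.   ]]
```

```bash
python3 -m handwheel '[-0.2,0,-0.8,0,0,0,0, -0.5,0,-1.9,0,0,0,0, -1,0,-3.9,0,0,0,0, -1.6,0,-6.3,0,0,0,0, -2.2,0,-8.7,0,0,0,0, -2.8,0,-11.2,0,0,0,0, -3.2,0,-12.8,0,0,0,0, -3.4,0,-13.6,0,0,0,0, -3.5,0,-13.9,0,0,0,0, -3.5,0,-13.9,0,0,0,0]'
python3 -m handwheel '[0,0,0,0,0,0,0, 0,0,0,0,0,0,0, 0,0,0,0,0,0,0]'
python3 - <<'E'
from h import *
for n in ['wrist','top','side']: snap(n,n[0]+'6')
s=manip.sense(); print(s['tcp_pos'],s['finger_gap'],s['force'])
E
```

```text
t: 6.95
tcp_pos: [0.4303, 0.3165, 0.21]
tool_rot: [0.086, -0.702, 0.702, -0.086]
force: [-0.2, -0.3, -0.4]
finger_gap: 0.128
t: 7.2
tcp_pos: [0.4304, 0.3157, 0.2103]
tool_rot: [0.086, -0.702, 0.702, -0.085]
force: [-0.9, -0.3, -0.7]
finger_gap: 0.127
[0.43044787 0.31615283 0.21037405] 0.12374977208731468 [-0.20044128 -0.15881619 -0.59891072]
```

View pics/w6.png

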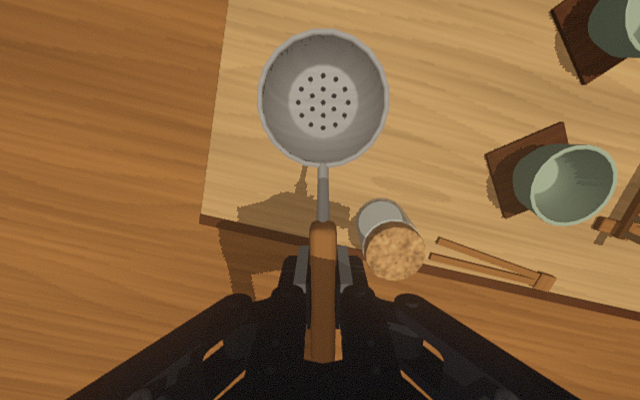

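View pics/t6.png

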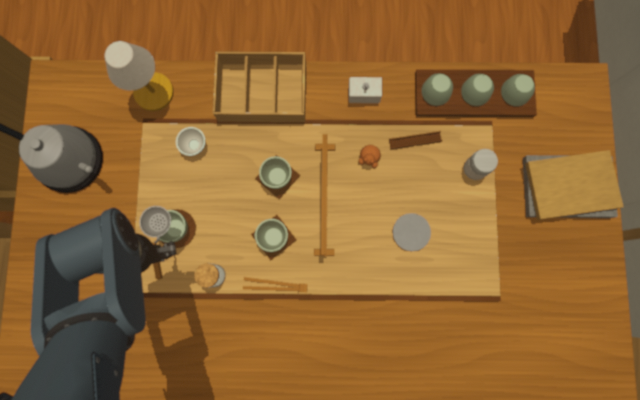

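View pics/s6.png

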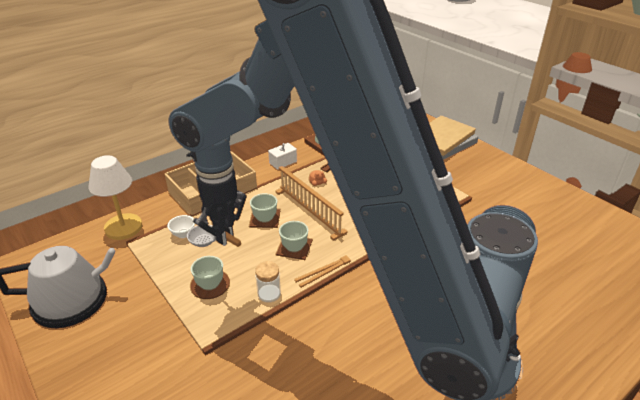

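The wrist view shows the bowl at (322,100), covering the guest's cup. In the top view the bowl is at (155,222), offset from the cup at (171,227) by parallax. The side view shows the strainer at (200,237) above the cup at (208,270). Now I'll compute the bowl-to-cup offset from both views.

```bash
python3 - <<'E'
from h import *
def circ(q):
    A=np.c_[2*q,np.ones(len(q))]; x=np.linalg.lstsq(A,(q**2).sum(1),rcond=None)[0]; return x[:2].round(4),round(float(np.sqrt(x[2]+x[0]**2+x[1]**2)),4)
def pts(s,box,zlo,zhi,zp):
    u0,u1,v0,v1=box; w=cloud(s); m=np.zeros(w.shape[:2],np.uint8); m[v0:v1,u0:u1]=(w[v0:v1,u0:u1,2]>zlo)&(w[v0:v1,u0:u1,2]<zhi)
    cs,_=cv2.findContours(m,0,1); k=np.vstack([c for c in cs if len(c)>3]); h=cv2.convexHull(k)[:,0]
    print('hull box',cv2.boundingRect(k)); return np.array([onz(s,a,b,zp)[:2] for a,b in h]), h
t0=load('top0'); s0=load('side0'); t6=load('t6'); s6=load('s6')
for n,s,b in (('top',t0,(145,200,200,255)),('side',s0,(180,235,245,300))):
    q,h=pts(s,b,.062,.09,.073); print('cup',n,circ(q),((q.min(0)+q.max(0))/2).round(4),[x/1000 for x in cv2.minEnclosingCircle((q*1000).astype(np.float32))[0]])
# strainer in top: fit ellipse to grey pixels
for n,s,b in (('top',t6,(136,172,200,242)),('side',s6,(182,222,220,250))):
    w=cloud(s); u0,u1,v0,v1=b; z=w[v0:v1,u0:u1,2]; print(n,'heights',np.nanpercentile(z[z>.12],[5,50,95]))
    q,h=pts(s,b,.14,.19,.173); print('bowl',circ(q),((q.min(0)+q.max(0))/2).round(4))
w6=load('w6')
print('wrist rim', onz(w6,323,99,.173).round(4),'foot',onz(w6,323,101,.153).round(4))
f=t6['frame'][195:255,130:200]; g=s6['frame'][215:300,170:250]
cv2.imwrite('pics/z6.png',np.hstack([cv2.resize(f,(420,360),interpolation=2),cv2.resize(g,(338,360),interpolation=2)])[:,:,::-1])
E
```

```text
hull box (153, 210, 34, 32)
cup top (array([0.5095, 0.3361]), 0.0376) [0.5097 0.3357] [0.5101970825195312, 0.3357666015625]
hull box (190, 256, 33, 26)
cup side (array([0.5032, 0.3395]), 0.0406) [0.504  0.3386] [0.5036520080566407, 0.3418434753417969]
top heights [0.15088982 0.15949905 0.36327859]
hull box (140, 205, 31, 37)
bowl (array([0.5051, 0.3332]), 0.0353) [0.5041 0.3344]
side heights [0.15356022 0.17430157 0.28548601]
hull box (187, 225, 29, 22)
bowl (array([0.5025, 0.3356]), 0.036) [0.5028 0.3362]
wrist rim [0.5079 0.3337 0.173 ] foot [0.5068 0.3333 0.153 ]
```

View pics/z6.png

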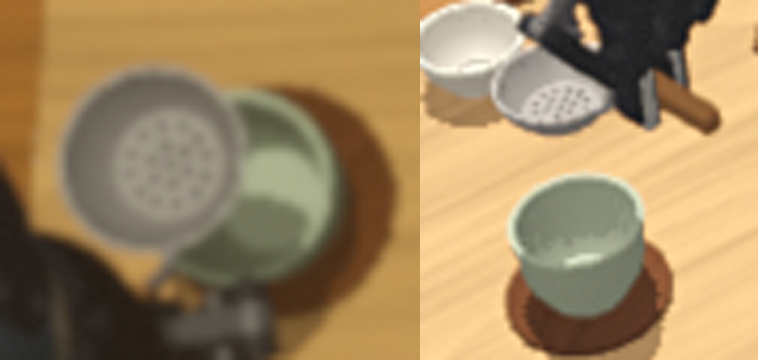

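```bash
python3 -m handwheel '[-0.1,0.5,0,0,0,0,0, -0.2,1.3,0,0,0,0,0, -0.3,2.2,0,0,0,0,0, -0.3,3.1,0,0,0,0,0, -0.3,4,0,0,0,0,0, -0.3,4.6,0,0,0,0,0, -0.3,5,0,0,0,0,0, -0.3,5,0,0,0,0,0, -0.3,5,0,0,0,0,0]'
python3 - <<'E'
from h import *
for n in ['wrist','top','side']: snap(n,n[0]+'7')
s=manip.sense(); print(s['tcp_pos'],s['finger_gap'],s['force'])
f=load('t7')['frame'][195:255,130:200]; g=load('s7')['frame'][215:300,170:250]
cv2.imwrite('pics/z7.png',np.hstack([cv2.resize(f,(420,360),interpolation=2),cv2.resize(g,(338,360),interpolation=2)])[:,:,::-1])
t=load('t7'); print('top cup',onz(t,169.8,226.4,.073))
E
```

```text
t: 8.1
tcp_pos: [0.4332, 0.3175, 0.16]
tool_rot: [0.086, -0.702, 0.702, -0.086]
force: [-0.1, -0.1, -1.2]
finger_gap: 0.129
[0.43360159 0.31764693 0.16076687] 0.12588071813106974 [ 1.08549773 -0.25374103 -0.18597346]
top cup [0.50743019 0.33456584 0.073     ]
```

View pics/z7.png

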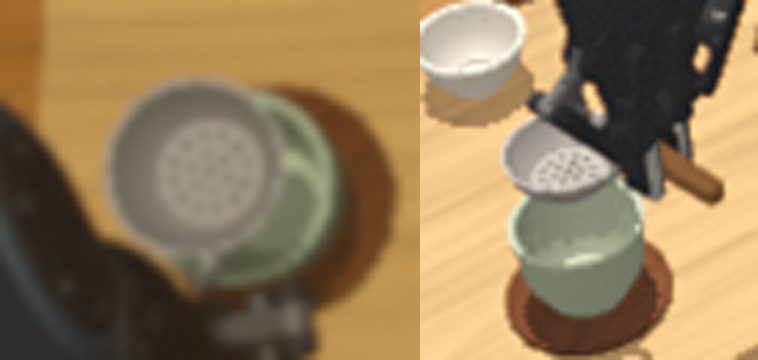

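View pics/w7.png

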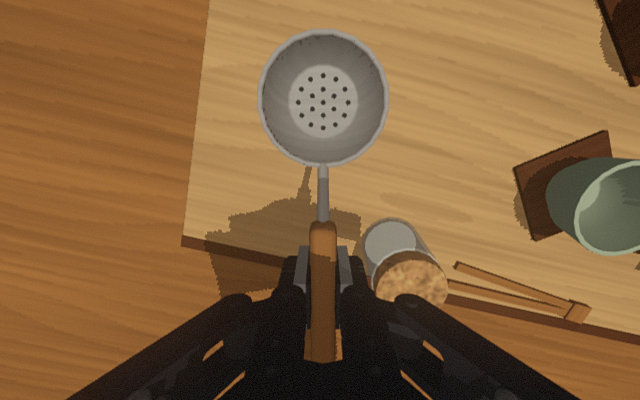

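```bash
python3 - <<'E'
from h import *
t=load('t7'); s=load('s7')
T=(208/6+130-.4,170/6+195-.4); S=(149/4.225+170-.4,169/4.235+215-.4)
print('foot tri',tri(t,T,s,S).round(4),'top@.104',onz(t,*T,.104).round(4),'side',onz(s,*S,.104).round(4))
# where do known cup circle candidates project?
th=np.linspace(0,2*np.pi,73)
for n,sh in (('t7',(130,195,6,6,0)),('s7',(170,215,4.225,4.235,420))):
    im=load(n)
    for c in [(.5095,.336)]:
        p=np.c_[c[0]+.038*np.cos(th),c[1]+.038*np.sin(th),0*th+.073]; q=proj(im,p)+.4
        z=np.c_[(q[:,0]-sh[0])*sh[2]+sh[4],(q[:,1]-sh[1])*sh[3]]; print(n,'pred rim box in zoom',z.min(0).round(),z.max(0).round())
        p=np.c_[c[0]+.048*np.cos(th),c[1]+.048*np.sin(th),0*th+.018]; q=proj(im,p)+.4
        z=np.c_[(q[:,0]-sh[0])*sh[2]+sh[4],(q[:,1]-sh[1])*sh[3]]; print(n,'pred saucer box in zoom',z.min(0).round(),z.max(0).round())
E
```

```text
foot tri [0.5108 0.3355 0.1074] top@.104 [0.5119 0.3375 0.104 ] side [0.5135 0.3336 0.104 ]
t7 pred rim box in zoom [139.  88.] [337. 284.]
t7 pred saucer box in zoom [162.  82.] [400. 320.]
s7 pred rim box in zoom [506. 169.] [645. 266.]
s7 pred saucer box in zoom [503. 226.] [674. 349.]
```

The hole pattern triangulates to (0.511, 0.336) with z≈0.105, against the cup at (0.5085, 0.336). The predicted rim outline matches the pictures within about 2 mm. I'll move 2 mm back and lower 1.8 cm.

```bash
python3 -m handwheel '[0.1,0.3,0,0,0,0,0, 0.2,0.7,0,0,0,0,0, 0.2,1.1,0,0,0,0,0, 0.2,1.5,0,0,0,0,0, 0.2,1.8,0,0,0,0,0, 0.2,1.8,0,0,0,0,0, 0.2,1.8,0,0,0,0,0, 0.2,1.8,0,0,0,0,0, 0.2,1.8,0,0,0,0,0, 0.2,1.8,0,0,0,0,0]'
python3 - <<'E'
from h import *
for n in ['wrist','top','side']: snap(n,n[0]+'8')
s=manip.sense(); print(s['tcp_pos'],s['t'],s['finger_gap'],s['force'])
f=load('t8')['frame'][195:255,130:200]; g=load('s8')['frame'][215:300,170:250]
cv2.imwrite('pics/z8.png',np.hstack([cv2.resize(f,(420,360),interpolation=2),cv2.resize(g,(338,360),interpolation=2)])[:,:,::-1])
E
```

```text
t: 9.08
tcp_pos: [0.4315, 0.317, 0.1425]
tool_rot: [-0.086, 0.702, -0.702, 0.086]
force: [0.7, 0.9, -0.3]
finger_gap: 0.126
[0.43138284 0.31703346 0.14244361] 9.2333 0.12133567808127892 [ 0.11522209  0.23303272 -1.20652179]
```

View pics/z8.png

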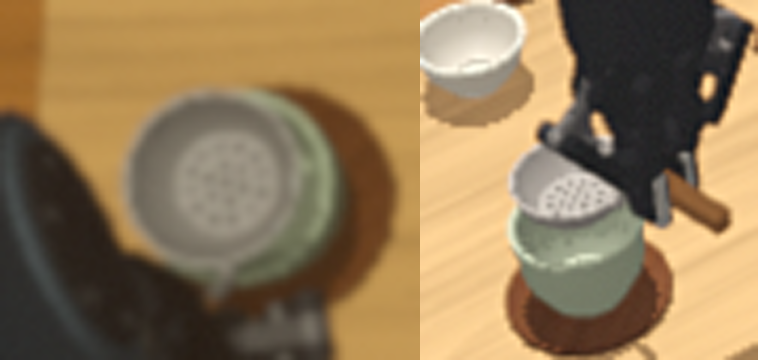

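View pics/w8.png

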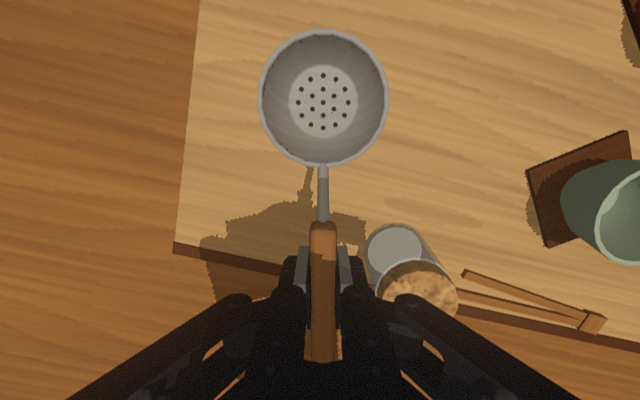

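```bash
python3 - <<'E'
from h import *
t=load('t8'); s=load('s8')
T=(226/6+130-.4,181/6+195-.4); S=((577-420)/4.225+170-.4,196/4.235+215-.4)
print('foot tri',tri(t,T,s,S).round(4),'top',onz(t,*T,.086).round(4),'side',onz(s,*S,.086).round(4))
T=(213/6+130-.4,179/6+195-.4); print('rim top',onz(t,*T,.106).round(4))
# cup rim from top0 crop: direct same-view measure
print('cup', onz(t,238/6+130-.4,187.5/6+195-.4,.073).round(4))
# orientation vs start: hole pattern in wrist, w4 vs w8
for n in ('w4','w5','w8'):
    f=cv2.cvtColor(load(n)['frame'],cv2.COLOR_RGB2GRAY)[65:138,288:358]; m=(f<95).astype(np.uint8); k=cv2.moments(m,True); print(n,k['m10']/k['m00']+288,k['m01']/k['m00']+65)
E
```

```text
foot tri [0.5087 0.3347 0.0883] top [0.5098 0.3364 0.086 ] side [0.5101 0.3332 0.086 ]
rim top [0.5083 0.3348 0.106 ]
cup [0.5087 0.3359 0.073 ]
w4 323.0790273556231 100.13981762917933
w5 322.4020618556701 101.03780068728523
w8 322.60472972972974 101.12837837837839
```

```bash
python3 - <<'E'
from h import *
s=manip.sense(); print(s['tcp_pos'],abs(s['qd']).max(),s['t']); print(manip.sign_off())
E
```

```text
[0.43138284 0.31703346 0.14244361] 0.0016717634310895507 9.2333
the job is handed in; nothing more can be done
None
```

I gripped the strainer by its handle, lifted it, carried it over the screen and stopped with it held over the guest's cup on the round saucer. I then handed the job in at 9.2 s; no verdict was given.

- **Screen:** the bowl's underside passed about 55 mm above the screen top. The force readings showed no sign of contact.
- **Centring:** my last checks put the underside at about (0.509, 0.335–0.337) and the cup mouth at (0.509, 0.336), so within about 2 mm. An early look from the side camera alone had put the cup about 6 mm further towards the base. I did not use it, because the top view and the projected rim and saucer outlines agreed with each other.
- **Height:** about 11 mm above the rim from the arm's position. Triangulating the drain holes gave about 15 mm, read as the bowl's underside. The two disagree, but both are inside the 3–20 mm limit.
- **Level and grip:** the hole pattern stayed within about 1 px of where it was just after gripping, so the strainer had not tilted or slipped. The fingers stayed closed on the handle, and the arm was still.
- **Everything else:** nothing had visibly moved in the last pictures.

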